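Scrape the print bed clear

ROBOT

A 7-joint arm with a two-finger parallel gripper is mounted at the origin on the work surface. World frame = base frame: x ahead of the robot, y to its left, z up, the work surface at z = 0. Lengths are in m, angles in rad, forces in N, time in s.
With the tool pointing down it reaches from about 0.425 to 0.875 m from the base axis. Payload 8.4 kg.
Tool frame: the origin (TCP) lies on the centre line of the jaws, within the pads' length; the fingertips stand 14 mm ahead of it and the grasp point (between the pads) lies 5 mm behind it; z points along the fingers, y is the line along which they close (so a half turn about z gives the same grasp; the last joint's range is limited). The gripper opens to 87 mm and grips with 3 to 60 N. Pads are 19 mm wide; open, the fingers measure 117 mm over their backs; the gripper's body (75 mm by 190 mm) begins 51 mm behind the grasp point.
Start: joints at [-0.099, 0.333, 0.04, 1.465, -0.013, 1.343, -0.059], TCP at [0.65, -0, 0.237] pointing down, gripper open.
Joint ranges: [-2.58, 2.58], [-0.38, 2.09], [-1.3, 1.39], [0.25, 2.4], [-1.5, 4.64], [0.08, 2.09], [-2.65, 2.65]. Speed limits (rad/s): [2.22, 2.22, 2.79, 2.79, 3.14, 3.14, 3.14].

INTERFACE

Orientations are given as [roll, pitch, yaw] about the fixed x, y, z axes, in that order (R = Rz(yaw) Ry(pitch) Rx(roll)).
In Python, from plant import observe, snapshot, calibration, sign_off gives the robot as it stands.
- The arm moves only by the tool servo_tool, never from a script. Its argument "plan" is a list of rows, each a list of 5 numbers: the closure, from 0 (fully open) to 1 (shut), then the shift along the tool's x, y, z in cm, then the turn about the tool's z in rad. In form: [[claw, dx, dy, dz, twist], ...]. A call has 1 to 5 rows; each row is the pose to reach, as a shift and turn from the pose commanded when the call began, along the tool's axes at that moment; what a row does not reach only later rows make up. A row lasts 1/12 s, in which the tool goes at most 41.7 mm and 7.16 degrees, less where a joint would pass 70% of its speed; a pose out of reach is approached as far as the arm can. A call with a gripper value outside its range is refused whole. The fingers move at their own pace and stop on an object; "force" is the grip in N (left out, the last holds). Time passes only in rows, so rows that repeat a pose let the fingers close. It gives the time, the measured TCP pose, the force, the opening and the grip force at its end, in the units of the state.
- observe(): the state, without advancing time (a new reading comes with each control period).
- snapshot(name): name is "scene" or "side" or "wrist"; returns the picture (384x512x3 uint8, blue, green, red); there is no depth.
- calibration(name): a dict with "fx", "fy", "cx", "cy" (pixels), "k1" (the pictures are not rectified: a ray, as slopes to the right and down, at radius r is drawn at 1 + k1 r^2 times it, then the intrinsics apply), "R" (3x3) and "t" (3): a world point X has camera coordinates R X + t. Camera axes: x right, y down, z forward; pixel columns grow to the right and rows downward; lengths in m; the calibration is good to about 2 mm. A picture is of the moment at which its call begins: read the wrist's pose just before it. calibration takes no time and is no camera call; for the wrist camera it gives the pose at the moment of the call.
- sign_off(): hands the job in; it is judged then, once.
The state is a dict: "t": time; "joint_positions": joint angles; "joint_velocities": joint speeds; "tau": joint torques, N m; "ee_pos": TCP position; "tcp_rot": TCP orientation; "contact_force": force on the tool from outside, world axes, zero at the start; "wrist_torque": the same for the moment, N m; "finger_gap": opening from 0.0 (shut) to 1.0 (fully open); "grip_force": force on a finger pad.
Only numpy, scipy, OpenCV 4.12 (cv2) and the standard library are available. Lean on these libraries where they do the work, as an engineer would, in place of code of your own. Each camera call takes 0.05 s, during which the arm holds its last target. There are 200 camera calls.

TASK

Take the scraper block from its rubber mat, press it on the print bed close to the far fence, behind the loose printed offcuts, and draw it, still pressed down, across the out-of-level bed so that all five offcuts drop over the open edge into the catch tray (more strokes may be needed). Do not touch the offcuts with the gripper, never press on the bed with 35 N or more, then stand the scraper back on its mat and leave the other things where they are.

Things in the scene. Friction and masses are not known exactly. Their poses are not given: they have to be found in the camera images.
- cradle: fixed stand of a print bed; grey catch tray at its -x end. Origin on the table below the plate's middle; x runs from open edge to far fence, y along the open edge. The dark steel plate: x -105 to +105 mm, 190 mm clear in y between side fences, top nominally 75 mm over the origin. Fences 6 mm thick, 10 mm high at the +x end and both sides; the -x edge is open
- mouth (a point): middle of the plate's open edge at its top, 75 mm up. About this edge the plate is pitched by an unmeasured angle of up to 0.04 rad either way (far fence up to 8.5 mm higher or lower than nominal; it stays so). The plate also rides on stiff springs: 2 N preload, then 5 N per mm, 4 mm of travel, then hard. Axes as the cradle's
- tray_in (a point): centre of the inner floor of the catch tray, whose inside is 106 mm (x) x 216 mm (y), walls to 57 mm above this floor, below the open edge; axes as the cradle's
- scraper: scraper block standing upright on the mat: steel foot 30 (its x) x 110 (its y) x 20 mm high, flat underneath, and above it a black handle 26 (x) x 64 (y) mm from 28 to 76 mm height; about 0.3 kg. Origin at the centre of the foot's underside. The long side (y) is the wiping edge; grip the handle across x
- mat: fixed black rubber mat, 90 (its x) x 160 (its y) x 4 mm, the scraper's place; origin at the centre of its underside. It lies to the left or to the right of the bed
- chip0: white printed plastic tab, 36 (its x) x 24 x 7 mm thick, 10 g, lying flat on the plate; origin at the centre of its underside
- chip1: white printed plastic disc, 34 mm across, 7 mm thick, 10 g, lying flat on the plate; origin at the centre of its underside
- chip2: white printed plastic tab, 36 (its x) x 24 x 7 mm thick, 10 g, lying flat on the plate; origin at the centre of its underside
- chip3: white printed plastic disc, 34 mm across, 7 mm thick, 10 g, lying flat on the plate; origin at the centre of its underside
- chip4: white printed plastic tab, 36 (its x) x 24 x 7 mm thick, 10 g, lying flat on the plate; origin at the centre of its underside
- bands: bystander: stack of white C-shaped headbands, 130 mm across, 44 mm high; origin under its centre; on the other side of the bed from the mat
- glue: bystander: bottle, 48 mm across, 120 mm high; origin under its centre
- driver: bystander: screwdriver lying on the table
- jar: bystander: jar, 64 mm across, 80 mm high; origin under its centre
- cup: bystander: grey cup, 70 mm across, 75 mm high; origin under its centre
- spool: bystander: filament spool with black flanges lying flat, 200 mm across, 65 mm high; origin under its centre

How it is judged:
On the way, in this order (a step that is already met when the one before it is completed fails the run):
1. the scraper's centre is within 45 mm of the far fence and the scraper is pressed on the bed with 3 to 22 N for 0.3 s (x of scraper in the frame of cradle between 0.06 and 0.105 m and y of scraper in the frame of cradle between -0.095 and 0.095 m and contact force between scraper and cradle between 3 and 22 N), for 0.3 s.
2. the scraper moves over the middle of the bed (its centre within 25 mm of half way between fence and open edge), faster than 10 mm/s, pressed on the bed with 2 to 25 N for 0.2 s on end (x of scraper in the frame of cradle between -0.025 and 0.025 m and linear speed of scraper above 0.01 m/s and contact force between scraper and cradle between 2 and 25 N), for 0.2 s.
3. all five offcuts lie inside the catch tray (x of chip0 in the frame of tray_in between -0.054 and 0.054 m and y of chip0 in the frame of tray_in between -0.109 and 0.109 m and z of each of chip0, chip1, chip2, chip3, chip4 in the frame of tray_in below 0.055 m and x of chip1 in the frame of tray_in between -0.054 and 0.054 m and y of chip1 in the frame of tray_in between -0.109 and 0.109 m and x of chip2 in the frame of tray_in between -0.054 and 0.054 m and y of chip2 in the frame of tray_in between -0.109 and 0.109 m and x of chip3 in the frame of tray_in between -0.054 and 0.054 m and y of chip3 in the frame of tray_in between -0.109 and 0.109 m and x of chip4 in the frame of tray_in between -0.054 and 0.054 m and y of chip4 in the frame of tray_in between -0.109 and 0.109 m), for 0.2 s.
At the end, for the whole second after the job is handed in: All five offcuts lie at rest inside the catch tray, and the scraper stands upright (within 0.08 rad), foot down, released and at rest on its rubber mat, its centre within 25 mm of the mat's centre (all of step 3 and linear speed of each of chip0, chip1, chip2, chip3, chip4 below 0.03 m/s and horizontal distance between scraper and mat below 0.025 m and z of scraper in the frame of mat below 0.008 m and angle between scraper's own z axis and vertical below 0.08 rad and linear speed of scraper below 0.02 m/s); the robot touches nothing.
It fails at once if the gripper or arm touches an offcut (contact force between any of the fingers, the arm and chip0 above 0.5 N or contact force between any of the fingers, the arm and chip1 above 0.5 N or contact force between any of the fingers, the arm and chip2 above 0.5 N or contact force between any of the fingers, the arm and chip3 above 0.5 N or contact force between any of the fingers, the arm and chip4 above 0.5 N).
It fails at once if the scraper presses on the bed with 35 N or more (contact force between scraper and cradle above 35 N).
It fails at once if a bystander (headbands, glue bottle, screwdriver, jar, cup, spool) is moved by more than 30 mm (distance of any of bands, glue, driver, jar, cup, spool from where it was at the start of the episode above 0.03 m).
It also fails if it takes over 69 s, if anything falls off the work surface, if the arm or the gripper's body presses on something with over 40 N, if the wrist force passes 120 N, or if a joint passes its speed limit or range.

## Working session

There is one attempt and no reset: what is moved stays moved. The work goes in short steps, Python scripts to look and compute and a tool call to move; the robot and the scene stay as the last step left them, time stands still between calls to the robot, and variables do not carry over. Pictures are saved under pics/ and viewed, at most 10 in all, crops included, and the job is handed in when it is done.

Besides the shell and the picture viewer there is one more tool, called after ">>>" as a command line: name --pt "numbers of a row" for each row, then --argument value for the rest. servo_tool: Moves the arm, as the interface text tells. Its arguments: {"type":"object","properties":{"plan":{"type":"array"},"force":{"type":"number"}},"required":["plan"]}

```bash
mkdir -p pics; ls; python3 - <<'E'
from plant import *
import cv2,numpy as np
a=snapshot("scene");b=snapshot("side")
cv2.imwrite("pics/a.png",cv2.resize(a,(800,600)));cv2.imwrite("pics/b.png",cv2.resize(b,(800,600)))
np.save("a.npy",a);np.save("b.npy",b)
for n in("scene","side"):
  c=calibration(n);R=np.array(c["R"]);print(n,c["fx"],c["k1"],(-R.T@np.array(c["t"])).round(3))
print(observe())
E
```

```text
pics
scene 384.4460238180498 -0.006284185750932407 [1.445 0.022 0.818]
side 440.43779743965365 -0.1302221824907135 [0.019 0.658 1.059]
{'t': 0.1, 'joint_positions': array([-0.09917872,  0.33385318,  0.03986503,  1.46617089, -0.01341183,
        1.34328678, -0.0585081 ]), 'joint_velocities': array([-1.80886926e-05, -1.17494002e-03,  2.35288444e-04, -1.86527623e-03,
       -1.04773189e-03,  1.88445593e-03,  2.53288839e-04]), 'tau': array([ 3.73962146e-03, -6.57807541e+01,  1.33961700e+00, -4.04708719e+01,
       -5.96434018e-02,  4.10120690e-02, -6.81097418e-06]), 'ee_pos': array([ 6.49604397e-01, -2.85669492e-05,  2.35745560e-01]), 'tcp_rot': array([-3.14014272e+00,  8.32544060e-05,  1.57075671e+00]), 'contact_force': array([ 0.00517701, -0.06884589, -0.41775235]), 'wrist_torque': array([-0.0220291 ,  0.01082949,  0.05212814]), 'grip_force': 0.0, 'finger_gap': 0.9989354930311743}
```

View pics/a.png

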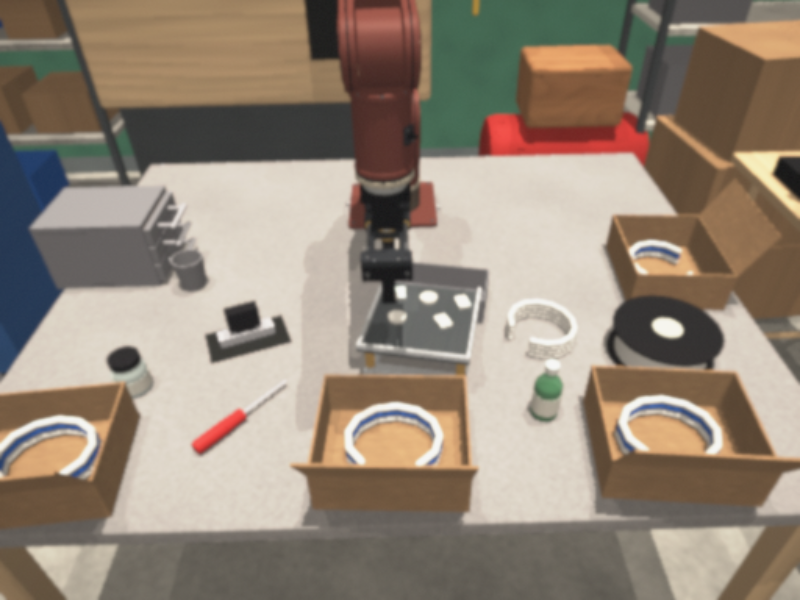

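View pics/b.png

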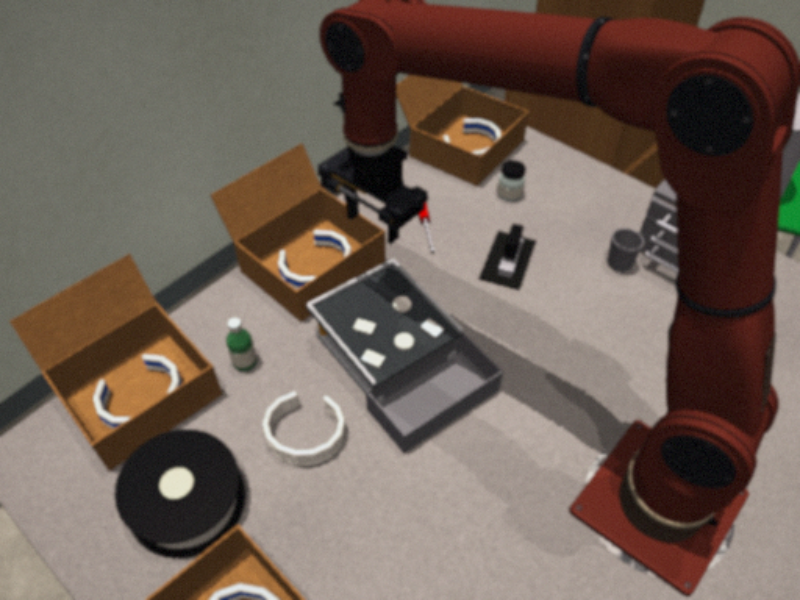

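Scene picture: the mat has corners near (205,335), (283,318), (290,343) and (213,358) with the scraper on it. The bed has its far fence towards the camera, (360,350) to (472,360), and its tray towards the robot. In the side picture the fence runs (308,303) to (393,262), and the open edge (372,385) to (465,340).

```bash
cat > h.py <<'E'
import numpy as np,cv2
from plant import *
def ray(c,u,v):
    x,y=(u-c["cx"])/c["fx"],(v-c["cy"])/c["fy"]; s=1.
    for _ in range(10): s=1+c["k1"]*((x/s)**2+(y/s)**2)
    R=np.array(c["R"]);d=R.T@np.array([x/s,y/s,1]);return -R.T@np.array(c["t"]),d
def pt(c,u,v,z):
    o,d=ray(c,u,v);return o+d*(z-o[2])/d[2]
def proj(c,X):
    p=np.array(c["R"])@np.asarray(X)+np.array(c["t"]);x,y=p[0]/p[2],p[1]/p[2];s=1+c["k1"]*(x*x+y*y)
    return np.array([c["fx"]*x*s+c["cx"],c["fy"]*y*s+c["cy"]])
E
python3 - <<'E'
from h import *
k=.64
A=calibration("scene");B=calibration("side")
def show(c,n,z,P): print(n,[pt(c,u*k,v*k,z).round(3)[:2].tolist() for u,v in P])
show(A,"mat",.004,[(205,335),(283,318),(290,343),(213,358)])
show(B,"mat",.004,[(480,278),(503,231),(537,238),(520,288)])
show(A,"handle",.076,[(225,308),(256,304),(260,316),(229,320)])
show(A,"plate",.08,[(360,350),(472,360),(482,287),(385,283)])
show(B,"plate",.08,[(308,303),(393,262),(465,340),(372,385)])
show(B,"tray",.06,[(405,446),(500,377),(465,340),(372,385)])
show(A,"chips",.082,[(400,292),(429,297),(462,300),(443,320),(397,317)])
show(B,"chips",.082,[(432,327),(403,340),(373,358),(364,326),(402,303)])
E
```

```text
mat [[0.519, -0.384], [0.471, -0.231], [0.55, -0.206], [0.588, -0.352]]
mat [[0.537, -0.205], [0.586, -0.357], [0.516, -0.39], [0.458, -0.238]]
handle [[0.522, -0.328], [0.512, -0.269], [0.55, -0.254], [0.559, -0.312]]
plate [[0.657, -0.057], [0.69, 0.141], [0.48, 0.183], [0.459, -0.013]]
plate [[0.704, 0.126], [0.656, -0.062], [0.428, -0.002], [0.487, 0.182]]
tray [[0.374, 0.225], [0.339, 0.009], [0.436, -0.015], [0.497, 0.172]]
chips [[0.492, 0.017], [0.511, 0.074], [0.523, 0.138], [0.582, 0.097], [0.57, 0.01]]
chips [[0.491, 0.016], [0.511, 0.074], [0.524, 0.14], [0.585, 0.097], [0.57, 0.009]]
```

>>> servo_tool --pt "0 -3.6 -1.4 0 -0.1" --pt "0 -7.2 -2.8 0 -0.2" --pt "0 -10.8 -4.2 0 -0.25" --pt "0 -14.4 -5.6 0 -0.25" --pt "0 -14.5 -5.7 0 -0.25"

```text
t: 0.52
ee_pos: [0.5895, -0.1547, 0.2365]
tcp_rot: [-3.139, 0.004, 1.81]
contact_force: [-0.5, -2.3, 0.6]
finger_gap: 0.992
grip_force: 0.0
```

```bash
python3 - <<'E'
from h import *
print({k:v for k,v in observe().items() if k in("ee_pos","tcp_rot")})
a=snapshot("scene");np.save("a.npy",a)
b=snapshot("side");np.save("b.npy",b)
c=calibration("wrist");w=snapshot("wrist");R=np.array(c["R"]);print((-R.T@np.array(c["t"])).round(3),R.round(2))
print(proj(c,[.53,-.296,.07]))
A=cv2.resize(a[150:250,210:340],None,fx=4,fy=4,interpolation=cv2.INTER_CUBIC)
B=cv2.resize(b[150:300,180:340],None,fx=3.6,fy=3.6,interpolation=cv2.INTER_CUBIC)[:, :576]
cv2.imwrite("pics/c.png",A)
cv2.imwrite("pics/d.png",B)
E
```

```text
{'ee_pos': array([ 0.58950602, -0.15468221,  0.23653043]), 'tcp_rot': array([-3.13899058,  0.00361935,  1.81033916])}
[ 0.572 -0.071  0.384] [[ 0.97  0.24  0.  ]
 [ 0.23 -0.93  0.29]
 [ 0.07 -0.28 -0.96]]
[180.75603835 278.49549714]
```

View pics/d.png

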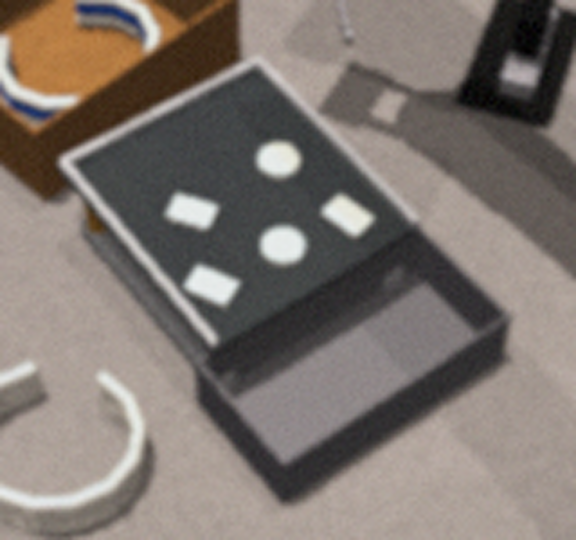

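View pics/c.png

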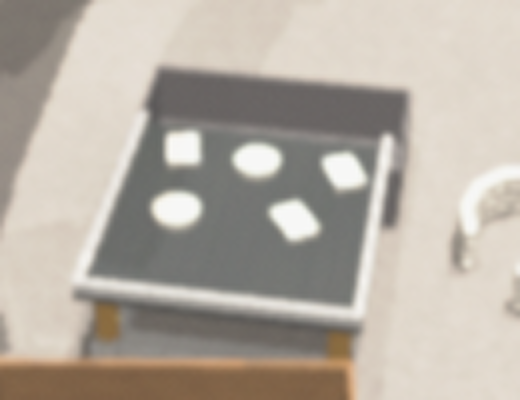

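Side crop (d): the fence-top outer corners are at (62,160) and (260,60), and the fence ends at the open edge at (215,345) and (417,222). Scene crop (c): corners at (76,290) and (362,316), ends at (143,115) and (388,137). There are five white chips.

```bash
cat > fit.py <<'E'
from h import *
from scipy.optimize import least_squares
A=calibration("scene");B=calibration("side")
M=[(.111,.101),(.111,-.101),(-.105,-.101),(-.105,.101)]
Bp=np.array([(62,160),(260,60),(417,222),(215,345)])/3.6+[180,150]
Ap=np.array([(362,316),(76,290),(143,115),(388,137)])/4+[210,150]
def W(p,x,y,z):
    dx=x+.105; Z=.075+p[3]*dx+z
    c,s=np.cos(p[2]),np.sin(p[2]); return [p[0]+c*x-s*y,p[1]+s*x+c*y,Z]
def cb(p): # cradle frame of a world point
    pass
def f(p):
    r=[]
    for m,a,b in zip(M,Ap,Bp):
        X=W(p,*m,.01); r+=list(proj(A,X)-a)+list(proj(B,X)-b)
    return r
s=least_squares(f,[.572,.062,-.23,0],loss="soft_l1");p=s.x
if __name__=="__main__":
    print(p.round(4),np.round(s.fun.reshape(-1,4),1))
    # chips by threshold of white in scene/side
    Bc=np.array([(348,214),(282,243),(212,285),(191,210),(279,159)])/3.6+[180,150]
    Ac=np.array([(183,147),(257,159),(343,170),(294,219),(177,208)])/4+[210,150]
    zs=[]
    for a,b in zip(Ac,Bc):
        g=least_squares(lambda X:np.r_[proj(A,X)-a,proj(B,X)-b],[.55,.06,.08]).x
        c,s_=np.cos(p[2]),np.sin(p[2]);d=g[:2]-p[:2];print("chip cradle xyz",np.round([c*d[0]+s_*d[1],-s_*d[0]+c*d[1],g[2]],3))
    # mat/scraper from wrist
    print("fence mid target world x=.08,y=-.034,.034:",np.round(W(p,.08,-.034,0),3),np.round(W(p,.08,.034,0),3))
E
python3 fit.py
```

```text
[ 0.5661  0.0599 -0.2097  0.0135] [[ 0.1  0.9 -1.   1. ]
 [-0.6 -1.3 -0.2 -0.4]
 [-0.5 -1.8  1.2 -1. ]
 [ 1.  -1.  -0.6 -0.3]]
chip cradle xyz [-0.065 -0.059  0.081]
chip cradle xyz [-0.058  0.001  0.082]
chip cradle xyz [-0.058  0.068  0.081]
chip cradle xyz [0.01  0.04  0.084]
chip cradle xyz [ 0.012 -0.048  0.084]
fence mid target world x=.08,y=-.034,.034: [0.637 0.01  0.077] [0.651 0.077 0.077]
```

>>> servo_tool --pt "0 -3.6 0.6 0 0" --pt "0 -7.2 1.2 0 0" --pt "0 -10.5 1.8 0 0" --pt "0 -13.0 2.3 0 0" --pt "0 -13.0 2.3 0 0"

```text
t: 1.08
ee_pos: [0.6483, -0.2691, 0.2349]
tcp_rot: [-3.14, 0.001, 1.818]
contact_force: [-1.0, -0.1, -0.5]
finger_gap: 1.002
grip_force: 0.0
```

```bash
python3 - <<'E'
from h import *
print({k:v for k,v in observe().items() if k in("ee_pos","tcp_rot")})
import json
c=calibration("wrist");w=snapshot("wrist");json.dump({k:np.array(v).tolist() for k,v in c.items()},open("w.json","w"))
cv2.imwrite("pics/e.png",w)
E
```

```text
{'ee_pos': array([ 0.64829258, -0.26914056,  0.23487471]), 'tcp_rot': array([-3.13956636e+00,  1.43895416e-03,  1.81782922e+00])}
```

View pics/e.png

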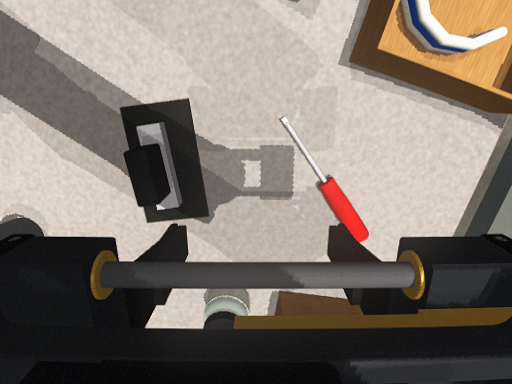

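Wrist picture: mat corners at (121,107), (189,99), (208,215), (148,222). Handle top at (124,152), (156,145), (170,198), (137,206). Foot top corners at (138,126), (160,122), (181,206).

```bash
python3 - <<'E'
from h import *
import json
c=json.load(open("w.json"))
for n,z,P in(("mat",.004,[(121,107),(189,99),(208,215),(148,222)]),("handle",.080,[(124,152),(156,145),(170,198),(137,206)]),("foot",.024,[(138,126),(160,122),(181,206)])):
    Q=np.array([pt(c,u,v,z)[:2] for u,v in P]);print(n,Q.round(3).tolist(),Q.mean(0).round(4))
E
```

```text
mat [[0.461, -0.237], [0.544, -0.206], [0.598, -0.353], [0.517, -0.385]] [ 0.5298 -0.2953]
handle [[0.503, -0.273], [0.535, -0.257], [0.559, -0.312], [0.525, -0.33]] [ 0.5306 -0.293 ]
foot [[0.493, -0.252], [0.519, -0.241], [0.562, -0.341]] [ 0.5246 -0.2778]
```

>>> servo_tool --pt "0 0.1 -3.5 0 -0.1" --pt "0 0.2 -7 0 -0.13" --pt "0 0.4 -10.5 0 -0.13" --pt "0 0.4 -12.1 2 -0.13" --pt "0 0.4 -12.1 6 -0.13"

```text
t: 1.55
ee_pos: [0.5292, -0.2926, 0.1815]
tcp_rot: [3.135, 0.006, 1.95]
contact_force: [1.3, -0.8, 0.0]
finger_gap: 0.998
grip_force: 0.0
```

```bash
python3 - <<'E'
from h import *
print({k:v for k,v in observe().items() if k in("ee_pos","tcp_rot")})
c=calibration("wrist");w=snapshot("wrist");R=np.array(c["R"]);print((-R.T@np.array(c["t"])).round(3))
for q in ([.53,-.295,.08],):print(proj(c,q))
cv2.imwrite("pics/f.png",w)
E
```

```text
{'ee_pos': array([ 0.52915307, -0.29259014,  0.18147477]), 'tcp_rot': array([3.13549708, 0.0063522 , 1.94950416])}
[ 0.498 -0.219  0.329]
[256.76661532 198.1847675 ]
```

View pics/f.png

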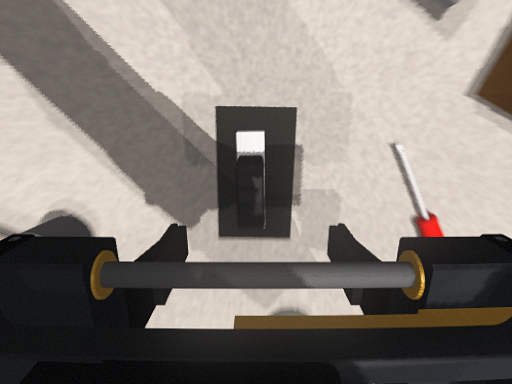

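Handle is centred at about column 251 (row 155 down to 228), square with the jaws. I'll descend and grip.

>>> servo_tool --pt "0 -0.2 -0.2 3.5 0" --pt "0 -0.2 -0.2 7 0" --pt "0 -0.2 -0.2 10.5 0" --pt "0 -0.2 -0.2 12.2 0" --pt "0 -0.2 -0.2 12.2 0"

```text
t: 2.02
ee_pos: [0.5266, -0.2899, 0.0503]
tcp_rot: [-3.137, -0.007, 1.954]
contact_force: [0.1, -0.1, -0.1]
finger_gap: 1.002
grip_force: 0.0
```

>>> servo_tool --pt "0.5 0 0 0 0" --pt "0.8 0 0 0 0" --pt "0.9 0 0 0 0" --pt "0.9 0 0 0 0" --pt "0.9 0 0 0 0" --force 40

```text
t: 2.43
ee_pos: [0.5288, -0.2941, 0.0559]
tcp_rot: [3.14, 0.001, 1.951]
contact_force: [0.2, 0.2, -0.0]
finger_gap: 0.707
grip_force: 0.0
```

>>> servo_tool --pt "0.9 0 0 0 0" --pt "0.9 0 0 0 0" --pt "0.9 0 0 0 0"

```text
t: 2.68
ee_pos: [0.5281, -0.294, 0.0548]
tcp_rot: [3.141, 0.0, 1.951]
contact_force: [0.0, 0.1, 0.1]
finger_gap: 0.48
grip_force: 0.0
```

>>> servo_tool --pt "0.9 0 0 0 0" --pt "0.9 0 0 0 0" --pt "0.9 0 0 0 0" --pt "0.9 0 0 0 0" --pt "0.9 0 0 0 0"

```text
t: 3.1
ee_pos: [0.5276, -0.2942, 0.0544]
tcp_rot: [-3.141, -0.0, 1.95]
contact_force: [-1.5, -1.2, 0.9]
finger_gap: 0.296
grip_force: 40.0
```

>>> servo_tool --pt "0.9 0 0 0 0" --pt "0.9 0 0 0 0"

```text
t: 3.27
ee_pos: [0.5278, -0.2941, 0.0545]
tcp_rot: [-3.141, -0.0, 1.951]
contact_force: [-2.5, -0.9, 1.3]
finger_gap: 0.297
grip_force: 40.0
```

>>> servo_tool --pt "0.9 0 0 -1.5 0" --pt "0.9 0 0 -4 0" --pt "0.9 0 0 -7 0" --pt "0.9 0 0 -10 0" --pt "0.9 0 0 -10 0"

```text
t: 3.68
ee_pos: [0.5312, -0.2948, 0.1606]
tcp_rot: [3.135, 0.006, 1.951]
contact_force: [1.4, -0.9, -2.1]
finger_gap: 0.294
grip_force: 40.0
```

>>> servo_tool --pt "0.9 0 0 -2 0.1" --pt "0.9 0 0 -2 0.2" --pt "0.9 0 0 -2 0.2"

```text
t: 3.93
ee_pos: [0.5287, -0.2936, 0.1748]
tcp_rot: [3.14, 0.0, 1.747]
contact_force: [-0.2, 0.3, -3.1]
finger_gap: 0.298
grip_force: 40.0
```

>>> servo_tool --pt "0.9 3 1.7 -0.3 0.08" --pt "0.9 6.5 3.7 -0.3 0.16" --pt "0.9 10 5.7 -0.3 0.24" --pt "0.9 13.5 7.7 -0.3 0.32" --pt "0.9 17 9.7 -0.3 0.386"

```text
t: 4.35
ee_pos: [0.5929, -0.107, 0.1761]
tcp_rot: [-3.14, -0.0, 1.364]
contact_force: [1.0, -0.5, -2.9]
finger_gap: 0.3
grip_force: 40.0
```

>>> servo_tool --pt "0.9 3.5 0.5 0 0" --pt "0.9 7 1 0 0" --pt "0.9 10.5 1.5 0 0" --pt "0.9 12.6 1.7 0 0" --pt "0.9 12.6 1.7 1 0"

```text
t: 4.77
ee_pos: [0.6369, 0.0187, 0.1674]
tcp_rot: [3.141, -0.004, 1.377]
contact_force: [-0.4, 0.6, -3.3]
finger_gap: 0.295
grip_force: 40.0
```

>>> servo_tool --pt "0.9 0 0 0.6 0" --pt "0.9 0 0 0.6 0" --pt "0.9 0 0 0.6 0"

```text
t: 5.02
ee_pos: [0.6346, 0.0089, 0.1603]
tcp_rot: [-3.139, 0.001, 1.364]
contact_force: [-0.0, -0.6, -2.5]
finger_gap: 0.297
grip_force: 40.0
```

```bash
python3 - <<'E'
from h import *
from fit import p,W
o=observe();print({k:v for k,v in o.items() if k in("ee_pos","tcp_rot")})
d=o["ee_pos"][:2]-p[:2];c,s=np.cos(p[2]),np.sin(p[2]);print("cradle",c*d[0]+s*d[1],-s*d[0]+c*d[1])
a=snapshot("scene")[150:270,190:350];b=snapshot("side")[120:300,170:350]
A=cv2.resize(a,(400,300),interpolation=2);B=cv2.resize(b,(400,400),interpolation=2)
A=cv2.copyMakeBorder(A,0,100,0,0,0);cv2.imwrite("pics/g.png",np.hstack([A,B]))
E
```

```text
{'ee_pos': array([0.63460255, 0.00892312, 0.16029644]), 'tcp_rot': array([-3.13947987e+00,  1.25070305e-03,  1.36425499e+00])}
cradle 0.07760965017034901 -0.035608799660531314
```

View pics/g.png

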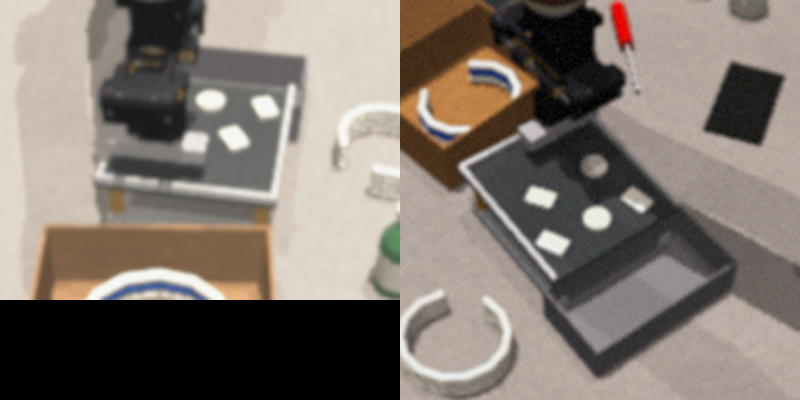

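The pictures show the scraper over the bed, parallel to the fence and behind the offcuts. Descending with force feedback.

>>> servo_tool --pt "0.9 0.2 0.1 1 0" --pt "0.9 0.2 0.1 2 0" --pt "0.9 0.2 0.1 2.5 0" --pt "0.9 0.2 0.1 2.5 0" --pt "0.9 0.2 0.1 2.5 0"

```text
t: 5.53
ee_pos: [0.6364, 0.0122, 0.1358]
tcp_rot: [-3.14, 0.0, 1.365]
contact_force: [-0.1, -0.1, -3.2]
finger_gap: 0.295
grip_force: 40.0
```

>>> servo_tool --pt "0.9 0 0 0.1 0" --pt "0.9 0 0 0.2 0" --pt "0.9 0 0 0.3 0" --pt "0.9 0 0 0.4 0" --pt "0.9 0 0 0.4 0"

```text
t: 5.95
ee_pos: [0.6371, 0.0123, 0.1329]
tcp_rot: [3.141, -0.0, 1.365]
contact_force: [-0.1, 0.3, 0.5]
finger_gap: 0.298
grip_force: 40.0
```

>>> servo_tool --pt "0.9 0 0 0.05 0" --pt "0.9 0 0 0.1 0" --pt "0.9 0 0 0.1 0" --pt "0.9 0 0 0.1 0" --pt "0.9 0 0 0.1 0"

```text
t: 6.37
ee_pos: [0.6371, 0.0123, 0.132]
tcp_rot: [3.141, -0.0, 1.365]
contact_force: [-1.8, -0.4, 4.4]
finger_gap: 0.295
grip_force: 40.0
```

>>> servo_tool --pt "0.9 0 0 0 0" --pt "0.9 0 0 0 0" --pt "0.9 0 0 0 0"

```text
t: 6.62
ee_pos: [0.6371, 0.0123, 0.1318]
tcp_rot: [3.141, -0.0, 1.365]
contact_force: [-1.5, 0.1, 3.8]
finger_gap: 0.292
grip_force: 40.0
```

>>> servo_tool --pt "0.9 0 -0.5 0.02 0" --pt "0.9 0 -1.0 0.035 0" --pt "0.9 0 -1.5 0.05 0" --pt "0.9 0 -2.0 0.07 0" --pt "0.9 0 -2.5 0.09 0"

```text
t: 7.03
ee_pos: [0.6123, 0.0175, 0.131]
tcp_rot: [3.14, -0.0, 1.365]
contact_force: [4.2, -1.1, 3.3]
finger_gap: 0.292
grip_force: 40.0
```

>>> servo_tool --pt "0.9 0 -0.6 0.03 0" --pt "0.9 0 -1.2 0.06 0" --pt "0.9 0 -1.8 0.08 0" --pt "0.9 0 -2.4 0.11 0" --pt "0.9 0 -3.0 0.13 0"

```text
t: 7.45
ee_pos: [0.5826, 0.0237, 0.1295]
tcp_rot: [3.141, -0.0, 1.365]
contact_force: [5.4, -0.3, 6.2]
finger_gap: 0.296
grip_force: 40.0
```

>>> servo_tool --pt "0.9 0 -0.6 0.025 0" --pt "0.9 0 -1.2 0.05 0" --pt "0.9 0 -1.8 0.07 0" --pt "0.9 0 -2.4 0.095 0" --pt "0.9 0 -3.0 0.12 0"

```text
t: 7.87
ee_pos: [0.5533, 0.0298, 0.1283]
tcp_rot: [3.141, -0.0, 1.365]
contact_force: [5.3, -1.6, 5.7]
finger_gap: 0.296
grip_force: 40.0
```

>>> servo_tool --pt "0.9 0 -0.6 0.025 0" --pt "0.9 0 -1.2 0.05 0" --pt "0.9 0 -1.8 0.07 0" --pt "0.9 0 -2.4 0.095 0" --pt "0.9 0 -3.0 0.12 0"

```text
t: 8.28
ee_pos: [0.524, 0.0359, 0.1271]
tcp_rot: [3.141, -0.0, 1.365]
contact_force: [4.7, -0.1, 4.5]
finger_gap: 0.295
grip_force: 40.0
```

>>> servo_tool --pt "0.9 0 -0.6 0.025 0" --pt "0.9 0 -1.2 0.05 0" --pt "0.9 0 -1.8 0.07 0" --pt "0.9 0 -2.4 0.095 0" --pt "0.9 0 -3.0 0.12 0"

```text
t: 8.7
ee_pos: [0.4946, 0.042, 0.1259]
tcp_rot: [3.141, -0.0, 1.365]
contact_force: [4.3, -1.1, 5.5]
finger_gap: 0.295
grip_force: 40.0
```

>>> servo_tool --pt "0.9 0 -0.6 0.02 0" --pt "0.9 0 -1.2 0.04 0" --pt "0.9 0 -1.8 0.07 0" --pt "0.9 0 -2.4 0.09 0" --pt "0.9 0 -3.0 0.11 0"

```text
t: 9.12
ee_pos: [0.4652, 0.0482, 0.1248]
tcp_rot: [3.141, -0.0, 1.365]
contact_force: [4.1, -0.8, 4.8]
finger_gap: 0.299
grip_force: 40.0
```

>>> servo_tool --pt "0.9 0 -0.5 0 0" --pt "0.9 0 -0.5 -1 0" --pt "0.9 0 -0.5 -3 0" --pt "0.9 0 -0.5 -5 0" --pt "0.9 0 -0.5 -5 0"

```text
t: 9.53
ee_pos: [0.4606, 0.0494, 0.1772]
tcp_rot: [3.141, -0.001, 1.365]
contact_force: [1.7, 0.0, -3.6]
finger_gap: 0.292
grip_force: 40.0
```

```bash
python3 - <<'E'
from h import *
print(observe()["ee_pos"])
a=snapshot("scene")[150:270,190:350];b=snapshot("side")[120:300,170:350]
A=cv2.resize(a,(400,300),interpolation=2);B=cv2.resize(b,(400,400),interpolation=2)
A=cv2.copyMakeBorder(A,0,100,0,0,0);cv2.imwrite("pics/i.png",np.hstack([A,B]))
E
```

```text
[0.46062322 0.04939594 0.17717222]
```

View pics/i.png

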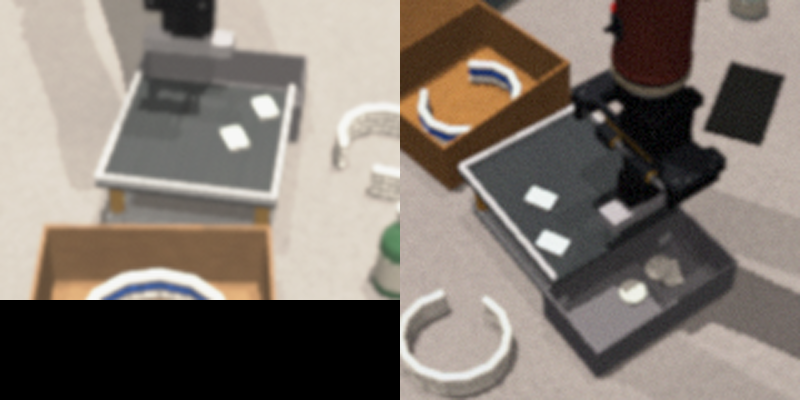

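The two offcuts left on the bed are the tabs on its +y side. The other three are in the tray. Second stroke at y ≈ +36 mm.

>>> servo_tool --pt "0.9 1.3 3.4 0 0" --pt "0.9 2.7 6.8 0 0" --pt "0.9 4.1 10.2 0 0" --pt "0.9 5.5 13.6 0 0" --pt "0.9 6.8 16.6 0 0"

```text
t: 10.05
ee_pos: [0.6375, 0.0819, 0.1718]
tcp_rot: [-3.138, 0.002, 1.365]
contact_force: [0.1, 0.3, -2.2]
finger_gap: 0.297
grip_force: 40.0
```

>>> servo_tool --pt "0.9 0 0 0 0" --pt "0.9 0 0 1 0" --pt "0.9 0 0 2.5 0" --pt "0.9 0 0 3.6 0" --pt "0.9 0 0 3.6 0"

```text
t: 10.47
ee_pos: [0.6338, 0.0811, 0.1342]
tcp_rot: [-3.135, 0.003, 1.365]
contact_force: [-0.7, -0.1, -3.4]
finger_gap: 0.295
grip_force: 40.0
```

>>> servo_tool --pt "0.9 0 0 0.1 0" --pt "0.9 0 0 0.2 0" --pt "0.9 0 0 0.3 0" --pt "0.9 0 0 0.3 0" --pt "0.9 0 0 0.3 0"

```text
t: 10.88
ee_pos: [0.6373, 0.0818, 0.1362]
tcp_rot: [3.141, -0.0, 1.365]
contact_force: [0.3, -0.4, -3.5]
finger_gap: 0.296
grip_force: 40.0
```

>>> servo_tool --pt "0.9 0 0 0.1 0" --pt "0.9 0 0 0.2 0" --pt "0.9 0 0 0.3 0" --pt "0.9 0 0 0.4 0" --pt "0.9 0 0 0.45 0"

```text
t: 11.3
ee_pos: [0.6372, 0.0817, 0.1316]
tcp_rot: [3.141, -0.0, 1.365]
contact_force: [-2.5, -0.7, 4.0]
finger_gap: 0.294
grip_force: 40.0
```

>>> servo_tool --pt "0.9 0 0 0.05 0" --pt "0.9 0 0 0.1 0" --pt "0.9 0 0 0.1 0"

```text
t: 11.55
ee_pos: [0.6372, 0.0817, 0.1309]
tcp_rot: [3.141, -0.0, 1.365]
contact_force: [-3.9, -0.7, 6.9]
finger_gap: 0.294
grip_force: 40.0
```

>>> servo_tool --pt "0.9 0 -0.6 0.02 0" --pt "0.9 0 -1.2 0.045 0" --pt "0.9 0 -1.8 0.065 0" --pt "0.9 0 -2.4 0.09 0" --pt "0.9 0 -3.0 0.115 0"

```text
t: 11.97
ee_pos: [0.6083, 0.088, 0.1299]
tcp_rot: [3.139, -0.001, 1.365]
contact_force: [5.1, -1.0, 5.4]
finger_gap: 0.296
grip_force: 40.0
```

>>> servo_tool --pt "0.9 0 -0.6 0.025 0" --pt "0.9 0 -1.2 0.05 0" --pt "0.9 0 -1.8 0.07 0" --pt "0.9 0 -2.4 0.095 0" --pt "0.9 0 -3.0 0.12 0"

```text
t: 12.38
ee_pos: [0.5789, 0.0941, 0.1287]
tcp_rot: [3.139, -0.001, 1.365]
contact_force: [5.2, -0.8, 5.6]
finger_gap: 0.298
grip_force: 40.0
```

>>> servo_tool --pt "0.9 0 -0.6 0.025 0" --pt "0.9 0 -1.2 0.05 0" --pt "0.9 0 -1.8 0.07 0" --pt "0.9 0 -2.4 0.095 0" --pt "0.9 0 -3.0 0.12 0"

```text
t: 12.8
ee_pos: [0.5496, 0.1002, 0.1275]
tcp_rot: [3.139, -0.001, 1.365]
contact_force: [4.8, -0.3, 5.2]
finger_gap: 0.296
grip_force: 40.0
```

>>> servo_tool --pt "0.9 0 -0.6 0.025 0" --pt "0.9 0 -1.2 0.05 0" --pt "0.9 0 -1.8 0.07 0" --pt "0.9 0 -2.4 0.095 0" --pt "0.9 0 -3.0 0.12 0"

```text
t: 13.22
ee_pos: [0.5203, 0.1063, 0.1263]
tcp_rot: [3.139, -0.001, 1.365]
contact_force: [5.1, -1.6, 6.2]
finger_gap: 0.294
grip_force: 40.0
```

>>> servo_tool --pt "0.9 0 -0.6 0.02 0" --pt "0.9 0 -1.2 0.04 0" --pt "0.9 0 -1.8 0.07 0" --pt "0.9 0 -2.4 0.09 0" --pt "0.9 0 -3.0 0.11 0"

```text
t: 13.63
ee_pos: [0.4909, 0.1125, 0.1252]
tcp_rot: [3.139, -0.001, 1.365]
contact_force: [4.8, -1.4, 5.4]
finger_gap: 0.296
grip_force: 40.0
```

>>> servo_tool --pt "0.9 0 -0.6 0.02 0" --pt "0.9 0 -1.2 0.04 0" --pt "0.9 0 -1.7 0.05 0"

```text
t: 13.88
ee_pos: [0.474, 0.116, 0.1245]
tcp_rot: [3.139, -0.001, 1.365]
contact_force: [5.6, -1.6, 3.9]
finger_gap: 0.292
grip_force: 40.0
```

>>> servo_tool --pt "0.9 0 0 -1 0" --pt "0.9 0 0 -3 0" --pt "0.9 0 0 -5.5 0" --pt "0.9 -2 1 -7 0" --pt "0.9 -5 2 -7 0"

```text
t: 14.3
ee_pos: [0.4833, 0.0657, 0.1967]
tcp_rot: [3.14, -0.002, 1.37]
contact_force: [1.9, -0.5, -3.1]
finger_gap: 0.297
grip_force: 40.0
```

>>> servo_tool --pt "0.9 -3.5 0.5 0 0" --pt "0.9 -7 1 0 0" --pt "0.9 -10.5 1.5 0 0" --pt "0.9 -14 2 0 0" --pt "0.9 -14 2 0 0"

```text
t: 14.72
ee_pos: [0.4713, -0.0854, 0.1932]
tcp_rot: [-3.139, 0.003, 1.356]
contact_force: [-0.6, -1.1, -2.2]
finger_gap: 0.296
grip_force: 40.0
```

```bash
python3 - <<'E'
from h import *
o=observe();print(o["ee_pos"],o["tcp_rot"],o["finger_gap"])
a=snapshot("scene")[150:270,190:350];b=snapshot("side")[120:300,170:350]
A=cv2.resize(a,(400,300),interpolation=2);B=cv2.resize(b,(400,400),interpolation=2)
A=cv2.copyMakeBorder(A,0,100,0,0,0);cv2.imwrite("pics/j.png",np.hstack([A,B]))
E
```

```text
[ 0.47132093 -0.08541137  0.19319655] [-3.13869371e+00  2.59843366e-03  1.35649662e+00] 0.2964997851213307
```

View pics/j.png

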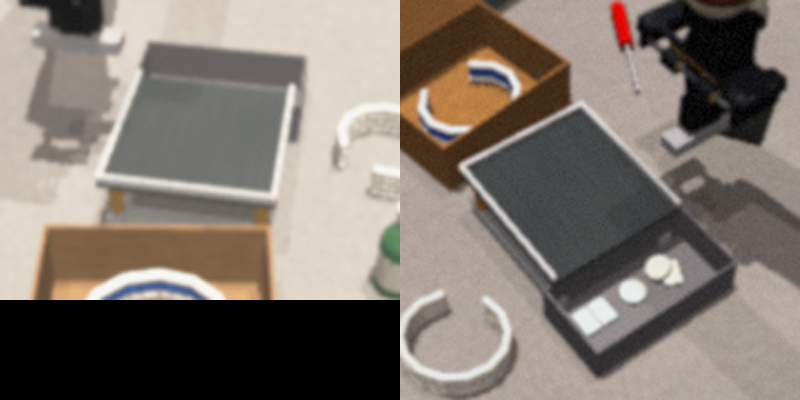

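The bed is clear and all five offcuts are in the tray: tabs near (585,320) and (600,310), discs at (632,290) and (658,267), and a tab at (673,272). Returning the scraper to the mat.

>>> servo_tool --pt "0.9 -3.2 1.6 0 -0.12" --pt "0.9 -6.4 3.3 0 -0.24" --pt "0.9 -9.6 5 0 -0.36" --pt "0.9 -12.8 6.6 0 -0.48" --pt "0.9 -16 8.3 0 -0.59"

```text
t: 15.23
ee_pos: [0.522, -0.2488, 0.1933]
tcp_rot: [-3.141, -0.002, 1.943]
contact_force: [0.8, 0.6, -3.2]
finger_gap: 0.293
grip_force: 40.0
```

>>> servo_tool --pt "0.9 0 0 0 0" --pt "0.9 0 0 0 0" --pt "0.9 0 0 0 0"

```text
t: 15.48
ee_pos: [0.5217, -0.2477, 0.1929]
tcp_rot: [-3.14, -0.003, 1.935]
contact_force: [0.5, 1.2, -2.2]
finger_gap: 0.297
grip_force: 40.0
```

>>> servo_tool --pt "0.9 -3.5 -0.7 0 -0.02" --pt "0.9 -4.6 -1 2 -0.02" --pt "0.9 -4.6 -1 5 -0.02" --pt "0.9 -4.6 -1 8 -0.02" --pt "0.9 -4.6 -1 11 -0.02"

```text
t: 15.9
ee_pos: [0.5293, -0.2936, 0.0827]
tcp_rot: [3.141, -0.001, 1.956]
contact_force: [0.1, 0.8, -3.6]
finger_gap: 0.295
grip_force: 40.0
```

>>> servo_tool --pt "0.9 0 0 1 0" --pt "0.9 0 0 1.8 0" --pt "0.9 0 0 2.2 0" --pt "0.9 0 0 2.2 0" --pt "0.9 0 0 2.2 0"

```text
t: 16.32
ee_pos: [0.5299, -0.2962, 0.0634]
tcp_rot: [3.14, 0.001, 1.955]
contact_force: [0.0, -0.1, -3.1]
finger_gap: 0.294
grip_force: 40.0
```

>>> servo_tool --pt "0.9 0 0 0.3 0" --pt "0.9 0 0 0.5 0" --pt "0.9 0 0 0.7 0" --pt "0.9 0 0 0.8 0" --pt "0.9 0 0 0.8 0"

```text
t: 16.73
ee_pos: [0.529, -0.2962, 0.0544]
tcp_rot: [3.141, 0.0, 1.955]
contact_force: [-2.9, 1.2, 3.0]
finger_gap: 0.296
grip_force: 40.0
```

>>> servo_tool --pt "0.9 0 0 0.03 0" --pt "0.9 0 0 0.06 0" --pt "0.9 0 0 0.06 0" --pt "0.9 0 0 0.06 0"

```text
t: 17.07
ee_pos: [0.529, -0.2962, 0.0544]
tcp_rot: [3.141, 0.0, 1.955]
contact_force: [-5.1, 2.7, 9.7]
finger_gap: 0.294
grip_force: 40.0
```

>>> servo_tool --pt "0.9 0 0 -0.07 0" --pt "0.9 0 0 -0.07 0" --pt "0.3 0 0 -0.07 0" --pt "0 0 0 -0.07 0" --pt "0 0 0 -0.07 0"

```text
t: 17.48
ee_pos: [0.529, -0.2962, 0.0539]
tcp_rot: [3.141, 0.0, 1.955]
contact_force: [-1.4, -0.1, 0.2]
finger_gap: 0.444
grip_force: 0.0
```

>>> servo_tool --pt "0 0 0 0 0" --pt "0 0 0 0 0" --pt "0 0 0 0 0" --pt "0 0 0 0 0" --pt "0 0 0 0 0"

```text
t: 17.9
ee_pos: [0.5289, -0.2961, 0.0539]
tcp_rot: [-3.142, -0.0, 1.955]
contact_force: [-0.4, -0.3, -1.0]
finger_gap: 0.816
grip_force: 0.0
```

>>> servo_tool --pt "0 0 0 0 0" --pt "0 0 0 0 0" --pt "0 0 0 0 0" --pt "0 0 0 0 0" --pt "0 0 0 0 0"

```text
t: 18.32
ee_pos: [0.5289, -0.2961, 0.0539]
tcp_rot: [-3.142, -0.0, 1.955]
contact_force: [0.3, -0.9, 0.4]
finger_gap: 0.997
grip_force: 0.0
```

>>> servo_tool --pt "0 0 0 -2 0" --pt "0 0 0 -5 0" --pt "0 0 0 -8 0" --pt "0 0 0 -12 0" --pt "0 0 0 -15 0"

```text
t: 18.73
ee_pos: [0.529, -0.2964, 0.2068]
tcp_rot: [3.141, 0.001, 1.955]
contact_force: [0.9, -0.8, 1.1]
finger_gap: 1.003
grip_force: 0.0
```

>>> servo_tool --pt "0 0 0 0 0" --pt "0 0 0 0 0" --pt "0 0 0 0 0" --pt "0 0 0 0 0" --pt "0 0 0 0 0"

```text
t: 19.15
ee_pos: [0.5282, -0.2958, 0.2024]
tcp_rot: [-3.14, -0.002, 1.955]
contact_force: [0.1, 0.9, 0.1]
finger_gap: 1.002
grip_force: 0.0
```

```bash
python3 - <<'E'
from h import *
c=calibration("wrist");w=snapshot("wrist");b=snapshot("side")[120:300,170:350]
print(proj(c,[.5298,-.2953,.08]),proj(c,[.5298,-.2953,.024]),proj(c,[.5298,-.2953,.004]))
A=cv2.resize(w,(400,300));B=cv2.resize(b,(400,400),interpolation=2)
cv2.imwrite("pics/k.png",np.hstack([cv2.copyMakeBorder(A,0,100,0,0,0),B]))
E
```

```text
[259.45041857 190.10989065] [259.14911241 176.56627046] [259.06356202 172.72410919]
```

View pics/k.png

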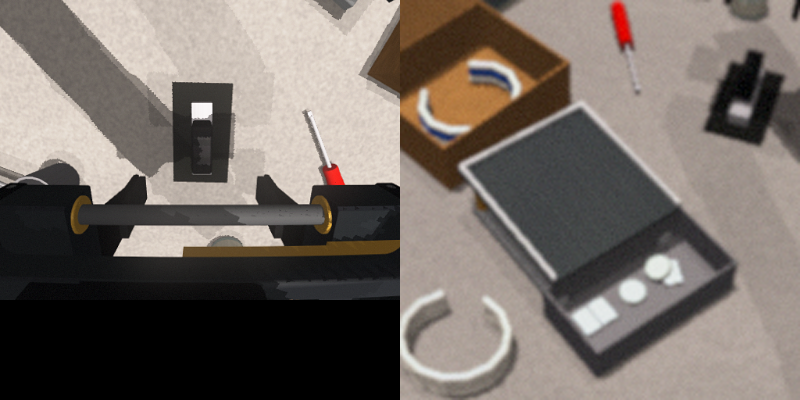

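The scraper stands upright in the middle of the mat at about (202,145). All five offcuts are in the tray, and the gripper is clear.

```bash
python3 -c "
from plant import *
print(sign_off())"
```

```text
the job is handed in; nothing more can be done
None
```

I handed the job in at about 19 s; sign-off gave no verdict, but the last pictures show all five offcuts in the catch tray (two strokes, about 10 N or less on the bed at every reading) and the scraper upright near the middle of its mat, released.

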